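# Strainer held ready over the tea glass

## Task

Get one glass ready for pouring tea: set the tea glass from the black tray, upright and centred, on the one free raised rest of the turntable, lowering it rather than dropping it, and let go of it. Then draw the tea strainer out of its sloping holder, turn it level with its bowl opening upward, and finish still holding it in the gripper, centred over that glass with the bottom of the strainer two to three centimetres above the rim, touching nothing else. Leave the other glasses and the small bowl where they are.

Things in the scene. Friction and masses are not known exactly. Their poses are not given: they have to be found in the camera images.
- glass_center (a point): The tea glass to move, on the black tray: clear straight glass in a steel holder, one rigid piece, 95 mm tall. The point is on its axis half-way up (47.5 mm to underside and to rim); z is its axis, upward. Bare glass, 56 mm across, from 45 mm above the underside to the rim; below it the steel holder, 62 mm across.
- rest_free (a point): Centre of the top face of the turntable's only free rest: a flat steel disc 48 mm across (narrower than the glass's base) on a thin post, its top 50 mm above the work surface. z is up, x points to the turntable's centre.
- strainer_bowl (a point): The tea strainer: steel bowl on a straight handle, rigid, about 90 g. The point is the centre of the bowl's mouth. x runs along the handle from its free end to the bowl, y across the handle, z out of the mouth (straight up when level). Bowl 56 mm across at the mouth, 44 mm at its flat bottom, 22 mm deep.
- strainer_handle (a point): Middle of the strainer's wooden handle; same axes as strainer_bowl, at x = -94.5 mm, z = -3 mm from it. The handle is 14 mm wide (y) and 8 mm thick (z); its wooden part spans x = -42 to -147 mm from strainer_bowl. It stands a grip of 30 N.
- strainer: The same strainer, origin at the centre of its bowl's flat bottom, same axes. At the start it stands bowl down in the sloping holder, handle sticking out and leaning 40 degrees from upright towards the holder's own -x, mouth facing the other way and up; the handle must come down 50 degrees to be level.
- glass: The same tea glass, origin at the centre of its underside, z upward. About 160 g, wall 2.5 mm; it stands a grip of 30 N. A wire ear on the holder reaches 55 mm from the axis towards its +y, 7 to 43 mm above the underside.
- caddy: The strainer's holder, fixed: open steel sleeve on a base plate 120 x 90 mm, origin at its underside (plate's middle at x = +10 mm). The sleeve leans 40 degrees towards its own -x (roughly to the robot), inside 30 x 66 mm, 59 mm deep, top about 80 mm above the work surface. The bowl sits inside and slides out along the handle's line in 60 mm.
- turntable: The turntable: dark wooden disc 236 mm across, fixed (does not turn), origin at the centre of its underside. Four equal raised rests stand 80 mm from its centre, a quarter turn apart, the free one at its own x = -80 mm, the others carrying glasses; a centre knob rises to 95 mm.
- tray: The black plastic tray, 240 x 260 mm, 16 mm high, floor 5 mm thick, fixed; origin at the centre of its underside. The tea glass and the small bowl stand on it.
- glass_a: Glass in steel holder like the first, on the turntable at its own y = -80 mm; leave alone. Origin at its underside.
- glass_b: The same, on the turntable at its own x = +80 mm; leave alone.
- glass_c: The same, on the turntable at its own y = +80 mm; leave alone.
- bowl: Small white ceramic bowl, 84 mm across and 42 mm high, on the tray; leave alone. Origin at its underside.

How it is judged:
By the outcome, as a careful person would: the job done as asked, in the order asked, and still so for the second after the job is handed in, while the arm keeps its last pose, push and grip.
It also fails if it takes over 64 s, if anything falls off the work surface, if the arm or the gripper's body presses on something with over 40 N, if the wrist force passes 120 N, or if a joint passes its speed limit or range.

## Robot

A 6-joint arm with a two-finger parallel gripper is mounted at the origin on the work surface. World frame = base frame: x ahead of the robot, y to its left, z up, the work surface at z = 0. Lengths are in m, angles in rad, forces in N, time in s.
With the tool pointing down it reaches from about 0.375 to 0.975 m from the base axis. Payload 3.8 kg.
Tool frame: the origin (TCP) lies midway between the tips of the shut fingers; the grasp point (between the pads) lies 19 mm behind it; z points along the fingers, y is the direction in which the jaws open and shut (so a half turn about z gives the same grasp; the last joint's range is limited). The gripper opens to 85 mm and grips with 20 to 120 N. Pads are 22 mm wide; open, the fingers measure 114 mm over their backs; the gripper's body (76 mm by 85 mm) begins 54 mm behind the grasp point. The pads swing forward as they close: fully open they stand 13 mm farther back than shut.
Start: joints at [-1.371, 0.264, 1.604, -0, 1.274, -0.037], TCP at [0.158, -0.656, 0.231] pointing down, gripper open.
Joint ranges: [-2.63, 2.63], [-0.94, 2.18], [0.31, 2.57], [-1.31, 4.45], [0, 2.66], [-2.55, 2.55]. Speed limits (rad/s): [2.57, 2.57, 3.14, 3.14, 3.14, 3.14].

## Interface

Orientations are given as a rotation vector (axis times angle).
In Python, from workcell import bot gives the robot as it stands. The module is installed in compiled form; this text tells all that it offers.
- The arm moves only by the tool play_rows, never from a script. Its argument "series" is a list of rows, each an object with "translation": the shift along the tool's x, y, z in m, a list of three; "spin": the turn about the tool's z in units of 5 degrees (1.0 is 5 degrees). In form: [{"translation": [dx, dy, dz], "spin": spin}, ...]. A call has 1 to 5 rows; each row shifts and turns the commanded pose from where the row before left it, along the tool's axes as they then stand; what a row does not reach is not made up. A row lasts 1/10 s, in which the tool goes at most 50 mm and 8.59 degrees, less where a joint would pass 70% of its speed; a pose out of reach is approached as far as the arm can. A call is refused whole if a number of a shift passes 0.05 or a number of a turn 1, either way. A call with a gripper value outside its range is refused whole. "jaw" is the gripper's target within -1 to 1 (fully open at 1, half-way at 0, shut at -1), set as the call begins (left out, the last holds). The fingers move at their own pace and stop on an object; "force" is the grip in N (left out, the last holds). Time passes only in rows, so rows that do not move let the fingers close. It gives the time, the measured TCP pose, the force and the opening at its end, in the units of the state.
- bot.read_state(): the state, without advancing time (a new reading comes with each control period).
- bot.read_camera(name): name is "scene" or "top" or "wrist"; returns the picture (400x640x3 uint8, blue, green, red); there is no depth.
- bot.get_calibration(name): a dict with "fov_y" (degrees; the focal length in pixels is half the picture's height over the tangent of half this angle, whatever the lens; pixels are square), "cx", "cy" (the principal point, pixels), "k1" (the pictures are not rectified: a ray, as slopes to the right and down, at radius r is drawn at 1 + k1 r^2 times it, then the intrinsics apply), "R" (3x3) and "t" (3): a world point X has camera coordinates R X + t. Camera axes: x right, y down, z forward; pixel columns grow to the right and rows downward; lengths in m; the calibration is good to about 2 mm. A picture is of the moment at which its call begins: read the wrist's pose just before it. get_calibration takes no time and is no camera call; for the wrist camera it gives the pose at the moment of the call.
- bot.finish_job(): hands the job in, once; it reports no verdict.
The state is a dict: "time": time; "q": joint angles; "joint_vel": joint speeds; "joint_torque": joint torques, N m; "tool_pos": TCP position; "tcp_rot": TCP orientation; "wrist_force": force on the tool from outside, world axes, zero at the start; "torque": the same for the moment, N m; "width": opening from 0.0 (shut) to 1.0 (fully open).
Only numpy, scipy, OpenCV 4.12 (cv2) and the standard library are available. Lean on these libraries where they do the work, as an engineer would, in place of code of your own. Each camera call takes 0.05 s, during which the arm holds its last target. There are 200 camera calls.

## Working session

There is one attempt and no reset: what is moved stays moved. The work goes in short steps, Python scripts to look and compute and a tool call to move; the robot and the scene stay as the last step left them, time stands still between calls to the robot, and variables do not carry over. Pictures are saved under pics/ and viewed, about 8 in all and at most 12, crops included, and the job is handed in when it is done.

Besides the shell and the picture viewer there is one more tool, called after "Call:" as name(argument=value, ...), one argument or row to a line, values as JSON. play_rows: Moves the arm, as the interface text tells. Its arguments: {"type":"object","properties":{"series":{"type":"array","items":{"type":"object","properties":{"translation":{"type":"array","items":{"type":"number"}},"spin":{"type":"number"}}}},"jaw":{"type":"number"},"force":{"type":"number"}},"required":["series"]}

```bash
mkdir -p pics
python3 - <<'E'
from workcell import bot
import cv2,numpy as np
s=bot.read_state();print(s)
for n in("scene","top"):
    im=bot.read_camera(n);cv2.imwrite(f"pics/{n}0.png",im);print(n,bot.get_calibration(n))
print(bot.get_calibration("wrist"))
E
```

```text
{'time': 0.0, 'q': array([-1.37090061e+00,  2.64748505e-01,  1.60541686e+00,  1.05398655e-05,
        1.27367779e+00, -3.68923507e-02]), 'joint_vel': array([-0.00102961,  0.00041409,  0.00235087,  0.00013069, -0.00178215,
       -0.00074187]), 'joint_torque': array([ 5.92775832e-04, -5.15118062e+01, -3.67311144e+01, -3.98067932e-04,
        1.29368642e-02,  4.60910243e-06]), 'tool_pos': array([ 0.15820112, -0.65543278,  0.22994201]), 'tcp_rot': array([-3.11737270e+00, -3.70807637e-01,  2.71829134e-04]), 'wrist_force': array([ 0.14687119, -0.78537251, -0.70110754]), 'torque': array([-0.02333534,  0.02457554,  0.00705883]), 'width': 1.0011622776382307}
scene {'fov_y': 57.56880905079441, 'cx': 318.45364767856114, 'cy': 202.0789925645294, 'k1': 0.0015832364692428375, 'R': array([[-0.47832329,  0.8781769 , -0.00348694],
       [ 0.70592755,  0.382135  , -0.59635487],
       [-0.52237259, -0.28771195, -0.80271334]]), 't': array([ 0.29646578, -0.3722897 ,  1.25801693])}
top {'fov_y': 54.506878405242645, 'cx': 316.7719430941067, 'cy': 206.81394333127477, 'k1': -0.037402402910243555, 'R': array([[ 1.91055820e-02, -9.99817368e-01, -4.56414226e-04],
       [-9.97068498e-01, -1.90192214e-02, -7.41126195e-02],
       [ 7.40904034e-02,  1.87104098e-03, -9.97249774e-01]]), 't': array([-0.01312846,  0.6122886 ,  1.04167434])}
{'fov_y': 71.54587361246752, 'cx': 322.0396471773521, 'cy': 196.3098924366585, 'k1': 0.008891991540353217, 'R': array([[ 0.23402932, -0.97222757, -0.00195885],
       [-0.9323117 , -0.22499148,  0.28314964],
       [-0.27572661, -0.06443906, -0.95907374]]), 't': array([-0.67289646, -0.0381577 ,  0.37786469])}
```

View pics/top0.png

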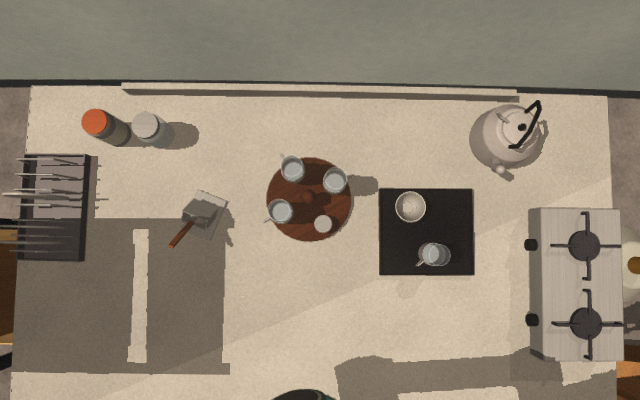

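View pics/scene0.png

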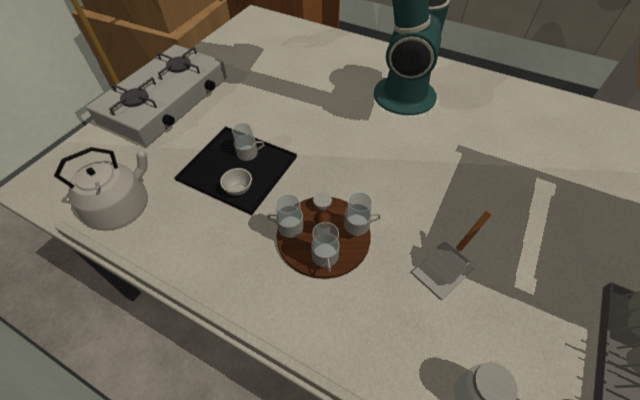

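```bash
cat > h.py <<'E'
from workcell import bot
import cv2,numpy as np
from scipy.spatial.transform import Rotation as Ro
def K(c):
    f=200/np.tan(np.radians(c['fov_y'])/2);return np.array([[f,0,c['cx']],[0,f,c['cy']],[0,0,1]]),np.array([c['k1'],0,0,0,0.])
def proj(c,P):
    k,d=K(c);return cv2.projectPoints(np.atleast_2d(P).astype(float),cv2.Rodrigues(c['R'])[0],c['t'],k,d)[0][:,0]
def ray(c,uv):
    k,d=K(c);n=cv2.undistortPoints(np.array(uv,float).reshape(-1,1,2),k,d)[:,0]
    return -c['R'].T@c['t'],np.c_[n,np.ones(len(n))]@c['R']
def onz(c,uv,z):
    o,d=ray(c,uv);return o+d*((z-o[2])/d[:,2])[:,None]
def tri(c1,u1,c2,u2):
    o1,d1=ray(c1,[u1]);o2,d2=ray(c2,[u2]);d1=d1[0];d2=d2[0]
    s=np.linalg.lstsq(np.c_[d1,-d2],o2-o1,rcond=None)[0]
    a=o1+s[0]*d1;b=o2+s[1]*d2;return (a+b)/2,np.linalg.norm(a-b)
E
python3 - <<'E'
from h import *
a=cv2.imread("pics/top0.png")[145:285,165:485];b=cv2.imread("pics/scene0.png")[110:310,220:500]
a=cv2.resize(a,None,fx=2.5,fy=2.5,interpolation=2);cv2.imwrite("pics/a.png",a)
cv2.imwrite("pics/b.png",cv2.resize(b,None,fx=2.8,fy=2.8,interpolation=2))
im=cv2.imread("pics/top0.png");c=bot.get_calibration("top")
# tray: black
hsv=cv2.cvtColor(im,cv2.COLOR_BGR2HSV)
m=((hsv[...,2]<45)).astype(np.uint8);m[:, :370]=0;m[:,480:]=0;m[:180]=0;m[285:]=0
m=cv2.morphologyEx(m,cv2.MORPH_CLOSE,np.ones((25,25)))
r=cv2.minAreaRect(cv2.findNonZero(m));print("tray",r,onz(c,[r[0]],.016),onz(c,cv2.boxPoints(r),.016))
m=((hsv[...,1]>90)&((hsv[...,0]<12)|(hsv[...,0]>170))).astype(np.uint8)
for nm,x0,x1,y0,y1 in(("tt",250,365,145,250),("handle",160,210,210,255)):
    q=np.zeros_like(m);q[y0:y1,x0:x1]=m[y0:y1,x0:x1];p=cv2.findNonZero(q)
    print(nm,len(p),cv2.fitEllipse(cv2.convexHull(p)) if nm=="tt" else cv2.minAreaRect(p))
E
```

```text
tray ((426.4999694824219, 231.49996948242188), (92.99998474121094, 84.99998474121094), 0.0) [[ 0.55052804 -0.30487203  0.016     ]] [[ 0.43237963 -0.17747107  0.016     ]
 [ 0.66575694 -0.17565028  0.016     ]
 [ 0.67096484 -0.43549485  0.016     ]
 [ 0.43633801 -0.43340169  0.016     ]]
tt 3362 ((308.2765808105469, 199.11087036132812), (83.35909271240234, 83.65836334228516), 94.2616195678711)
handle 143 ((181.0000457763672, 234.00003051757812), (5.726592063903809, 34.04576110839844), 41.82017135620117)
```

View pics/a.png

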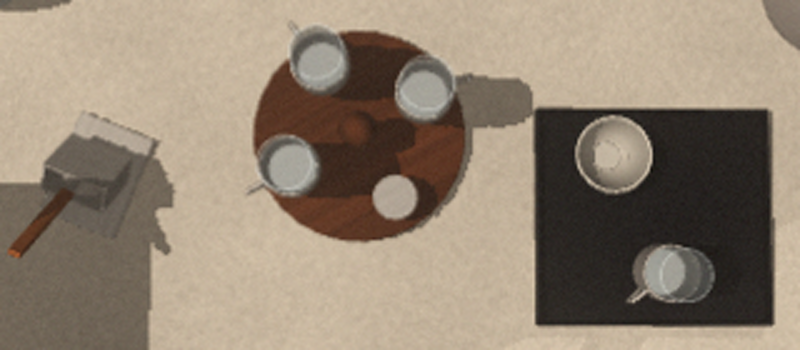

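View pics/b.png

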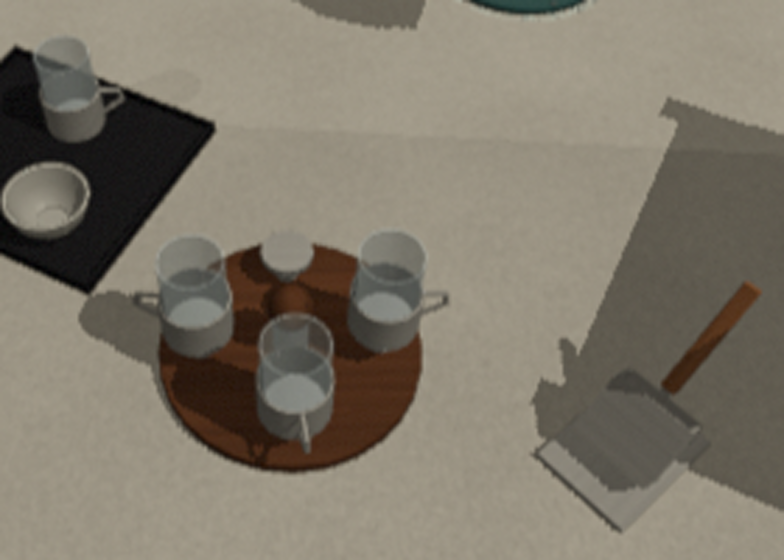

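Run:
```python
from h import *
T=bot.get_calibration("top");S=bot.get_calibration("scene");W=bot.get_calibration("wrist")
A=lambda u,v:(165+u/2.5-.2,145+v/2.5-.2)
B=lambda u,v:(220+u/2.8-.2,110+v/2.8-.2)
np.set_printoptions(precision=4,suppress=True)
print("rest",onz(T,[A(395,197)],.05),onz(S,[B(287,248)],.05))
print("tt",onz(T,[(308.3,199.1)],.02),"knob",tri(T,A(360,124),S,B(291,298)))
print("glass rim",onz(T,[A(690,275)],.1),onz(S,[B(63,52)],.1),"holder",onz(T,[A(664,270)],.05),onz(S,[B(70,101)],.05),"ear",onz(T,[A(632,300)],.04),onz(S,[B(121,93)],.043))
print("others hold",onz(T,[A(320,60),A(426,90),A(290,165)],.095))
print("handle tip",tri(T,A(14,250),S,B(752,288)),"base",tri(T,A(70,193),S,B(669,385)))
s=bot.read_state();R=Ro.from_rotvec(s['tcp_rot']).as_matrix();print("toolaxes",R)
o=-W['R'].T@W['t'];print("cam in tool",R.T@(o-s['tool_pos']),R.T@W['R'][2])
print("tray corners yaw");
```

```text
rest [[ 0.5659 -0.0184  0.05  ]] [[ 0.566 -0.018  0.05 ]]
tt [[0.6335 0.0223 0.02  ]] knob (array([0.6381, 0.0216, 0.09  ]), np.float64(0.004620289233805194))
glass rim [[ 0.491  -0.3176  0.1   ]] [[ 0.4902 -0.311   0.1   ]] holder [[ 0.4937 -0.3057  0.05  ]] [[ 0.5054 -0.3019  0.05  ]] ear [[ 0.4607 -0.2742  0.04  ]] [[ 0.4654 -0.2673  0.043 ]]
others hold [[ 0.704   0.062   0.095 ]
 [ 0.6749 -0.0476  0.095 ]
 [ 0.5951  0.0901  0.095 ]]
handle tip (array([0.5047, 0.3462, 0.1576]), np.float64(0.0001423238506392427)) base (array([0.5621, 0.3216, 0.0789]), np.float64(0.003312812680196049))
toolaxes [[ 0.9721  0.2346 -0.0004]
 [ 0.2346 -0.9721  0.002 ]
 [ 0.0001 -0.0021 -1.    ]]
cam in tool [ 0.07   -0.001  -0.1418] [-0.2832 -0.0001  0.9591]
tray corners yaw
```

Call:
play_rows(
  series=[
    {"translation": [0.034,-0.021,0],"spin": 0},
    {"translation": [0.034,-0.021,0],"spin": 0},
    {"translation": [0.034,-0.021,0],"spin": 0},
    {"translation": [0.034,-0.021,0],"spin": 0},
    {"translation": [0.034,-0.021,0],"spin": 0},
  ],
  jaw=1,
  force=20,
)

```text
time: 0.6
tool_pos: [0.2996, -0.5127, 0.2307]
tcp_rot: [-3.119, -0.37, 0.0]
wrist_force: [0.2, -0.5, 0.1]
width: 0.998
```

Call:
play_rows(
  series=[
    {"translation": [0.034,-0.021,0],"spin": 0},
    {"translation": [0.034,-0.021,0],"spin": 0},
    {"translation": [0.034,-0.021,0],"spin": 0},
    {"translation": [0.034,-0.021,0],"spin": 0},
    {"translation": [0.034,-0.021,0],"spin": 0},
  ],
)

```text
time: 1.1
tool_pos: [0.4403, -0.3707, 0.2308]
tcp_rot: [-3.119, -0.371, 0.001]
wrist_force: [0.3, -0.3, -0.8]
width: 1.003
```

Call:
play_rows(
  series=[
    {"translation": [0.034,-0.021,0],"spin": 0},
    {"translation": [0.034,-0.021,0],"spin": 0},
    {"translation": [0,0,0],"spin": -1},
    {"translation": [0,0,0],"spin": -1},
    {"translation": [0,0,0],"spin": -1},
  ],
)

```text
time: 1.6
tool_pos: [0.4959, -0.3146, 0.2306]
tcp_rot: [-3.042, -0.782, 0.001]
wrist_force: [-0.8, 0.0, -0.4]
width: 0.999
```

Call:
play_rows(
  series=[
    {"translation": [0,0,0],"spin": -1},
    {"translation": [0,0,0],"spin": -1},
    {"translation": [0,0,0],"spin": -1},
    {"translation": [0,0,0],"spin": -1},
    {"translation": [0,0,0],"spin": -1},
  ],
)

```text
time: 2.1
tool_pos: [0.4955, -0.3152, 0.2306]
tcp_rot: [-2.801, -1.42, 0.001]
wrist_force: [-0.4, 0.7, -1.1]
width: 0.999
```

Call:
play_rows(
  series=[
    {"translation": [0,0,0],"spin": -1},
    {"translation": [0,0,0],"spin": -1},
    {"translation": [0,0,0],"spin": -1},
    {"translation": [0,0,0],"spin": -1},
    {"translation": [0,0,0],"spin": -1},
  ],
)

```text
time: 2.6
tool_pos: [0.4955, -0.3153, 0.2306]
tcp_rot: [-2.427, -1.993, 0.001]
wrist_force: [-0.6, -1.1, -0.1]
width: 0.999
```

Call:
play_rows(
  series=[
    {"translation": [0,0,0],"spin": -1},
    {"translation": [0,0,0],"spin": -1},
    {"translation": [0,0,0],"spin": -1},
    {"translation": [0,0,0],"spin": -1},
    {"translation": [0,0,0],"spin": -1},
  ],
)

```text
time: 3.1
tool_pos: [0.4955, -0.3152, 0.2307]
tcp_rot: [-1.938, -2.471, 0.0]
wrist_force: [0.2, 1.0, 0.0]
width: 0.997
```

Call:
play_rows(
  series=[
    {"translation": [0,0,0],"spin": -1},
    {"translation": [0,0,0],"spin": -1},
    {"translation": [0,0,0],"spin": -1},
    {"translation": [0,0,0],"spin": -1},
    {"translation": [0,0,0],"spin": 0},
  ],
)

```text
time: 3.6
tool_pos: [0.4955, -0.3152, 0.2307]
tcp_rot: [-1.485, -2.767, -0.0]
wrist_force: [-0.2, 0.4, -1.3]
width: 1.002
```

Run:
```python
from h import *
np.set_printoptions(precision=4,suppress=True)
s=bot.read_state();W=bot.get_calibration("wrist");im=bot.read_camera("wrist");cv2.imwrite("pics/w1.png",im)
R=Ro.from_rotvec(s['tcp_rot']).as_matrix();print(s['time'],s['tool_pos'],s['q'],R)
print(proj(W,[[.491,-.310,.1],[.491,-.31,.005]]))
```

```text
3.6 [ 0.4955 -0.3152  0.2307] [-0.609   0.1003  1.7968  0.      1.2455 -1.1951] [[-0.5531  0.8331 -0.0009]
 [ 0.8331  0.5531  0.0006]
 [ 0.001  -0.0004 -1.    ]]
[[322.8592 183.3904]
 [322.7127 166.5444]]
```

View pics/w1.png

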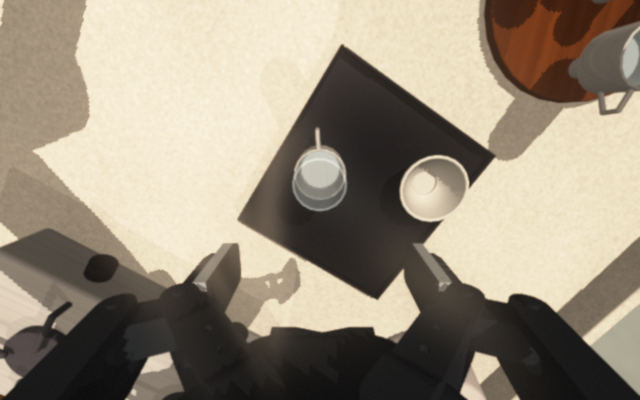

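Run:
```python
from h import *
np.set_printoptions(precision=4,suppress=True)
s=bot.read_state();W=bot.get_calibration("wrist");R=Ro.from_rotvec(s['tcp_rot']).as_matrix()
im=cv2.imread("pics/w1.png");g=cv2.cvtColor(im,cv2.COLOR_BGR2GRAY)
m=(g>62).astype(np.uint8);q=np.zeros_like(m);q[140:215,285:355]=m[140:215,285:355]
n,l,st,ce=cv2.connectedComponentsWithStats(q);i=1+st[1:,4].argmax();print(st[i],ce[i])
for uv,z in(((320,184),.1),((320,170),.03)):
    p=onz(W,[uv],z)[0];print(p,R.T@(p-s['tool_pos']))
```

```text
[ 285  140   63   72 3616] [315.2837 174.4367]
[ 0.489  -0.3122  0.1   ] [ 0.0061 -0.0037  0.1308]
[ 0.4881 -0.3118  0.03  ] [ 0.0068 -0.0042  0.2008]
```

Call:
play_rows(
  series=[
    {"translation": [0.006,-0.004,0.02],"spin": 0},
    {"translation": [0,0,0.03],"spin": 0},
    {"translation": [0,0,0.03],"spin": 0},
    {"translation": [0,0,0.03],"spin": 0},
    {"translation": [0,0,0.03],"spin": 0},
  ],
)

```text
time: 4.15
tool_pos: [0.4891, -0.3126, 0.0902]
tcp_rot: [1.488, 2.766, -0.0]
wrist_force: [-0.2, 0.4, 0.3]
width: 1.0
```

Call:
play_rows(
  series=[
    {"translation": [0,0,0.02],"spin": 0},
    {"translation": [0,0,0.015],"spin": 0},
    {"translation": [0,0,0.008],"spin": 0},
    {"translation": [0,0,0],"spin": 0},
  ],
)

```text
time: 4.55
tool_pos: [0.4886, -0.3123, 0.0473]
tcp_rot: [-1.485, -2.766, -0.0]
wrist_force: [0.5, -0.5, -0.0]
width: 1.003
```

Call:
play_rows(
  series=[
    {"translation": [0,0,0],"spin": 0},
    {"translation": [0,0,0],"spin": 0},
    {"translation": [0,0,0],"spin": 0},
    {"translation": [0,0,0],"spin": 0},
    {"translation": [0,0,0],"spin": 0},
  ],
  jaw=-1,
  force=25,
)

```text
time: 5.05
tool_pos: [0.4904, -0.3134, 0.0499]
tcp_rot: [1.484, 2.766, -0.0]
wrist_force: [1.4, 1.1, 5.2]
width: 0.643
```

Call:
play_rows(
  series=[
    {"translation": [0,0,0],"spin": 0},
    {"translation": [0,0,0],"spin": 0},
    {"translation": [0,0,0],"spin": 0},
  ],
)

```text
time: 5.35
tool_pos: [0.4904, -0.3134, 0.0499]
tcp_rot: [1.484, 2.766, -0.0]
wrist_force: [1.2, 1.5, 5.4]
width: 0.64
```

Call:
play_rows(
  series=[
    {"translation": [0,0,0],"spin": 0},
    {"translation": [0,0,0],"spin": 0},
    {"translation": [0,0,-0.008],"spin": 0},
    {"translation": [0,0,0],"spin": 0},
  ],
  jaw=0.6,
)

```text
time: 5.75
tool_pos: [0.4897, -0.3131, 0.0572]
tcp_rot: [1.485, 2.767, -0.0]
wrist_force: [-0.0, -0.5, -0.1]
width: 0.8
```

Call:
play_rows(
  series=[
    {"translation": [0,0,0],"spin": 0},
    {"translation": [0,0,0],"spin": 0},
    {"translation": [0,0,0],"spin": 0},
    {"translation": [0,0,0],"spin": 0},
    {"translation": [0,0,0],"spin": 0},
  ],
  jaw=-1,
)

```text
time: 6.25
tool_pos: [0.4896, -0.3129, 0.0568]
tcp_rot: [1.485, 2.768, -0.0]
wrist_force: [0.2, 0.6, 5.2]
width: 0.643
```

Run:
```python
from h import *
np.set_printoptions(precision=4,suppress=True)
s=bot.read_state();W=bot.get_calibration("wrist");im=bot.read_camera("wrist");cv2.imwrite("pics/w2.png",im)
print(s['tool_pos'],s['wrist_force'],s['width'])
```

```text
[ 0.4896 -0.3129  0.0568] [0.2304 0.639  5.1857] 0.6432030910420026
```

View pics/w2.png

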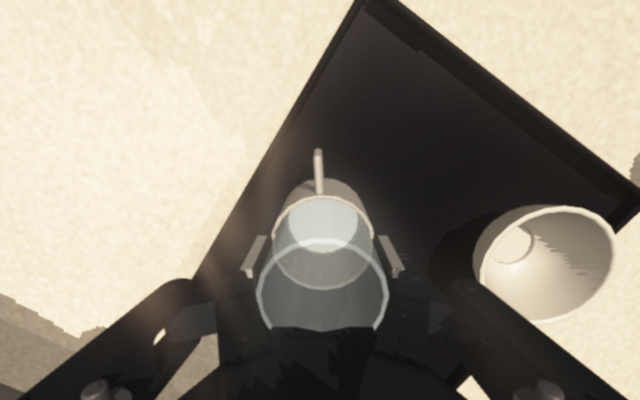

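Run:
```python
from h import *
np.set_printoptions(precision=4,suppress=True)
s=bot.read_state();W=bot.get_calibration("wrist");R=Ro.from_rotvec(s['tcp_rot']).as_matrix()
im=cv2.imread("pics/w2.png")
g=cv2.cvtColor(im,cv2.COLOR_BGR2GRAY).astype(int);print(list(zip(range(170,262,2),g[170:262:2,330])))
for uv,z,r in(((322,240),.1,.028),((322,196),.05,.031)):
    p=onz(W,[uv],z)[0];print(R.T@(p-s['tool_pos'])-[r,0,0])
print(proj(W,s['tool_pos']+R@np.array([[.028,0,0],[.03,0,0]]).T[:,0]*0+0), [proj(W,s['tool_pos']+R@np.array([x,0,s['tool_pos'][2]-.1])) for x in(.026,.028,.03)])
```

```text
[(170, np.int64(51)), (172, np.int64(53)), (174, np.int64(54)), (176, np.int64(55)), (178, np.int64(92)), (180, np.int64(137)), (182, np.int64(139)), (184, np.int64(142)), (186, np.int64(140)), (188, np.int64(141)), (190, np.int64(141)), (192, np.int64(143)), (194, np.int64(146)), (196, np.int64(207)), (198, np.int64(203)), (200, np.int64(204)), (202, np.int64(207)), (204, np.int64(208)), (206, np.int64(208)), (208, np.int64(210)), (210, np.int64(209)), (212, np.int64(208)), (214, np.int64(211)), (216, np.int64(212)), (218, np.int64(211)), (220, np.int64(211)), (222, np.int64(212)), (224, np.int64(212)), (226, np.int64(213)), (228, np.int64(212)), (230, np.int64(213)), (232, np.int64(214)), (234, np.int64(213)), (236, np.int64(214)), (238, np.int64(224)), (240, np.int64(235)), (242, np.int64(233)), (244, np.int64(220)), (246, np.int64(210)), (248, np.int64(212)), (250, np.int64(208)), (252, np.int64(164)), (254, np.int64(142)), (256, np.int64(135)), (258, np.int64(135)), (260, np.int64(135))]
[-0.0013 -0.0016 -0.0432]
[-0.0011 -0.0016  0.0068]
[[324.8436 250.1183]] [array([[326.0312, 241.7058]]), array([[326.049 , 236.9865]]), array([[326.067 , 232.2179]])]
```

Call:
play_rows(
  series=[
    {"translation": [0,0,-0.01],"spin": 0},
    {"translation": [0,0,-0.02],"spin": 0},
    {"translation": [0,0,-0.03],"spin": 0},
    {"translation": [0,0,-0.03],"spin": 0},
    {"translation": [0,0,-0.03],"spin": 0},
  ],
  force=25,
)

```text
time: 6.8
tool_pos: [0.4883, -0.3122, 0.1766]
tcp_rot: [-1.484, -2.766, -0.0]
wrist_force: [0.4, -0.3, -1.6]
width: 0.644
```

Call:
play_rows(
  series=[
    {"translation": [0.0,0.01,-0.01],"spin": 0},
    {"translation": [0.013,0.028,-0.01],"spin": 0},
    {"translation": [0.015,0.03,0],"spin": 0},
    {"translation": [0.015,0.03,0],"spin": 0},
    {"translation": [0.015,0.03,0],"spin": 0},
  ],
)

```text
time: 7.3
tool_pos: [0.5638, -0.1917, 0.1947]
tcp_rot: [-1.485, -2.766, -0.0]
wrist_force: [-0.9, -0.7, -1.8]
width: 0.64
```

Call:
play_rows(
  series=[
    {"translation": [0.015,0.03,0],"spin": 0},
    {"translation": [0.015,0.03,0],"spin": 0},
    {"translation": [0.01,0.025,0],"spin": 0},
    {"translation": [0.005,0.015,0],"spin": 0},
    {"translation": [0,0,0],"spin": 0},
  ],
)

```text
time: 7.8
tool_pos: [0.6228, -0.0987, 0.1949]
tcp_rot: [-1.481, -2.769, 0.0]
wrist_force: [0.6, 0.5, -1.5]
width: 0.64
```

Run:
```python
from h import *
np.set_printoptions(precision=4,suppress=True)
s=bot.read_state();W=bot.get_calibration("wrist");im=bot.read_camera("wrist");cv2.imwrite("pics/w3.png",im)
R=Ro.from_rotvec(s['tcp_rot']).as_matrix()
print(s['time'],s['tool_pos'],s['wrist_force'],proj(W,[.566,-.018,.05]),R.T@(np.array([.566,-.018,.05])-s['tool_pos']))
```

```text
7.8 [ 0.6228 -0.0987  0.1949] [ 0.5616  0.5356 -1.4767] [[321.3121  87.3306]] [ 0.0985 -0.0023  0.1451]
```

View pics/w3.png

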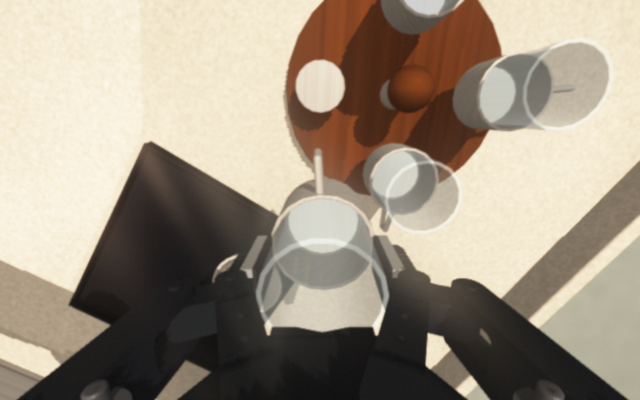

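Run:
```python
from h import *
np.set_printoptions(precision=4,suppress=True)
s=bot.read_state();W=bot.get_calibration("wrist");R=Ro.from_rotvec(s['tcp_rot']).as_matrix()
im=cv2.imread("pics/w3.png");h=cv2.cvtColor(im,cv2.COLOR_BGR2HSV)
m=((h[...,1]<70)&(h[...,2]>150)).astype(np.uint8)
n,l,st,ce=cv2.connectedComponentsWithStats(m);i=l[87,320];print(st[i],ce[i])
c=cv2.findContours((l==i).astype(np.uint8),0,1)[0][0];e=cv2.fitEllipse(c);print(e)
p=onz(W,[e[0]],.05)[0];print(p,R.T@(p-s['tool_pos']))
```

```text
[ 296   60   49   53 2041] [319.8427  85.7536]
((319.8459167480469, 85.75209045410156), (48.439796447753906, 51.790977478027344), 1.2884272336959839)
[ 0.5633 -0.0189  0.05  ] [ 0.0999 -0.0037  0.1452]
```

Call:
play_rows(
  series=[
    {"translation": [0,0,-0.02],"spin": 0},
  ],
)

```text
time: 7.95
tool_pos: [0.6191, -0.1009, 0.212]
tcp_rot: [-1.482, -2.761, 0.005]
wrist_force: [-0.5, -0.4, -2.0]
width: 0.64
```

Call:
play_rows(
  series=[
    {"translation": [0.02,0,0],"spin": 0},
    {"translation": [0.025,0,0],"spin": 0},
    {"translation": [0.025,0,0],"spin": 0},
    {"translation": [0.02,-0.001,0],"spin": 0},
    {"translation": [0.01,0,0],"spin": 0},
  ],
)

```text
time: 8.45
tool_pos: [0.5641, -0.017, 0.2157]
tcp_rot: [-1.484, -2.767, 0.001]
wrist_force: [0.3, -0.2, -2.2]
width: 0.644
```

Call:
play_rows(
  series=[
    {"translation": [0,0,0.01],"spin": 0},
    {"translation": [0,0,0.02],"spin": 0},
    {"translation": [0,0,0.02],"spin": 0},
    {"translation": [0,0,0.02],"spin": 0},
    {"translation": [0,0,0.01],"spin": 0},
  ],
)

```text
time: 8.95
tool_pos: [0.5648, -0.0187, 0.1334]
tcp_rot: [-1.485, -2.765, 0.003]
wrist_force: [0.4, 0.1, -1.8]
width: 0.64
```

Call:
play_rows(
  series=[
    {"translation": [0,0,0],"spin": 0},
    {"translation": [0,0,0],"spin": 0},
    {"translation": [0,0,0],"spin": 0},
  ],
)

```text
time: 9.25
tool_pos: [0.5673, -0.0183, 0.1375]
tcp_rot: [1.485, 2.766, 0.001]
wrist_force: [-0.1, -0.0, -1.6]
width: 0.643
```

Call:
play_rows(
  series=[
    {"translation": [0,0,0],"spin": 0},
    {"translation": [0,0,0],"spin": 0},
  ],
)

```text
time: 9.45
tool_pos: [0.5668, -0.0181, 0.1373]
tcp_rot: [1.485, 2.767, 0.001]
wrist_force: [-0.5, 0.4, -1.3]
width: 0.641
```

Call:
play_rows(
  series=[
    {"translation": [0,0,0],"spin": 0},
    {"translation": [0,0,0],"spin": 0},
  ],
)

```text
time: 9.65
tool_pos: [0.5662, -0.018, 0.1366]
tcp_rot: [1.485, 2.768, 0.0]
wrist_force: [-0.5, 0.1, -2.2]
width: 0.64
```

Run:
```python
from h import *
np.set_printoptions(precision=4,suppress=True)
for i in range(4):
    s=bot.read_state();print(s['time'],s['tool_pos'],s['joint_vel']);im=bot.read_camera("scene")
cv2.imwrite("pics/s4.png",im);im2=bot.read_camera("top");cv2.imwrite("pics/t4.png",im2)
a=cv2.resize(im[90:300,240:420],None,fx=2.2,fy=2.2);b=cv2.resize(im2[110:270,240:420],None,fx=2.2,fy=2.2)
o=np.zeros((462,792,3),np.uint8);o[:,:396]=a;o[:352,396:]=b;cv2.imwrite("pics/c4.png",o)
```

```text
9.65 [ 0.5662 -0.018   0.1366] [ 0.0003  0.0029  0.0025 -0.0005 -0.0011  0.0001]
9.7 [ 0.5662 -0.018   0.1365] [ 0.0004  0.0036  0.0016 -0.0009  0.0013  0.002 ]
9.75 [ 0.5661 -0.018   0.1364] [ 0.      0.0006  0.0011 -0.0005  0.0014 -0.0004]
9.8 [ 0.5661 -0.018   0.1363] [ 0.0001  0.0019 -0.0003 -0.0012  0.001  -0.0007]
```

View pics/c4.png

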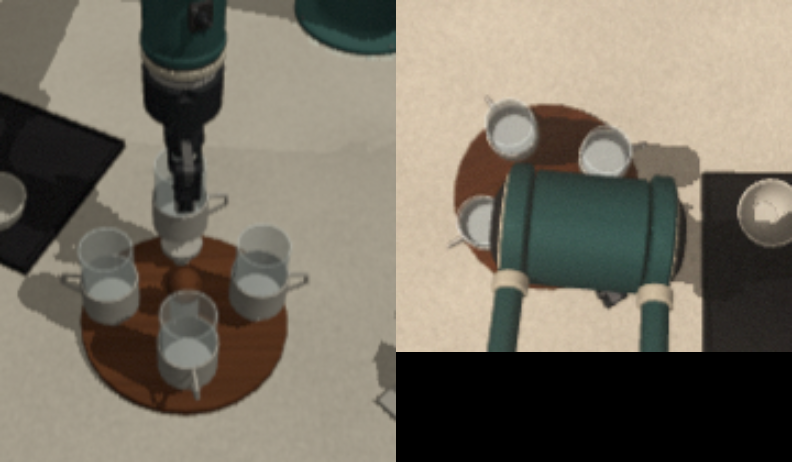

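Call:
play_rows(
  series=[
    {"translation": [0.001,0,0.01],"spin": 0},
    {"translation": [0,0,0.008],"spin": 0},
    {"translation": [0,0,0.006],"spin": 0},
    {"translation": [0,0,0.004],"spin": 0},
    {"translation": [0,0,0],"spin": 0},
  ],
)

```text
time: 10.4
tool_pos: [0.5647, -0.0171, 0.107]
tcp_rot: [-1.484, -2.767, 0.001]
wrist_force: [-0.3, 0.6, -1.5]
width: 0.64
```

Call:
play_rows(
  series=[
    {"translation": [0,0,0],"spin": 0},
    {"translation": [0,0,0],"spin": 0},
    {"translation": [0,0,0],"spin": 0},
    {"translation": [0,0,0],"spin": 0},
    {"translation": [0,0,0],"spin": 0},
  ],
)

```text
time: 10.9
tool_pos: [0.5657, -0.0172, 0.1085]
tcp_rot: [1.485, 2.768, 0.0]
wrist_force: [0.4, -0.1, -2.5]
width: 0.639
```

Expected contact is at about 0.102; creep down watching force.

Call:
play_rows(
  series=[
    {"translation": [0.0005,0,0.002],"spin": 0},
    {"translation": [0,0,0.002],"spin": 0},
    {"translation": [0,0,0],"spin": 0},
    {"translation": [0,0,0],"spin": 0},
  ],
)

```text
time: 11.3
tool_pos: [0.5651, -0.0168, 0.1041]
tcp_rot: [-1.485, -2.768, 0.0]
wrist_force: [0.4, 0.2, -1.3]
width: 0.643
```

Call:
play_rows(
  series=[
    {"translation": [0,0,0.001],"spin": 0},
    {"translation": [0,0,0],"spin": 0},
    {"translation": [0,0,0],"spin": 0},
  ],
)

```text
time: 11.6
tool_pos: [0.5653, -0.0168, 0.1033]
tcp_rot: [-1.485, -2.768, 0.0]
wrist_force: [-0.7, -0.4, -1.2]
width: 0.642
```

Call:
play_rows(
  series=[
    {"translation": [0,0,0.001],"spin": 0},
    {"translation": [0,0,0],"spin": 0},
    {"translation": [0,0,0],"spin": 0},
  ],
)

```text
time: 11.9
tool_pos: [0.5652, -0.0168, 0.1022]
tcp_rot: [-1.485, -2.768, 0.0]
wrist_force: [0.7, -0.1, -1.7]
width: 0.645
```

Call:
play_rows(
  series=[
    {"translation": [0,0,0.001],"spin": 0},
    {"translation": [0,0,0],"spin": 0},
    {"translation": [0,0,0],"spin": 0},
  ],
)

```text
time: 12.2
tool_pos: [0.5655, -0.0168, 0.1018]
tcp_rot: [1.485, 2.768, 0.0]
wrist_force: [-1.6, 0.1, 2.4]
width: 0.641
```

Call:
play_rows(
  series=[
    {"translation": [0,0,0.001],"spin": 0},
    {"translation": [0,0,0],"spin": 0},
    {"translation": [0,0,0],"spin": 0},
  ],
)

```text
time: 12.5
tool_pos: [0.5656, -0.0168, 0.1017]
tcp_rot: [1.485, 2.768, 0.0]
wrist_force: [-3.1, 0.3, 8.3]
width: 0.643
```

Call:
play_rows(
  series=[
    {"translation": [0,0,-0.001],"spin": 0},
    {"translation": [0,0,0],"spin": 0},
  ],
)

```text
time: 12.7
tool_pos: [0.5654, -0.0168, 0.1017]
tcp_rot: [1.485, 2.768, 0.0]
wrist_force: [-1.3, -0.6, 4.2]
width: 0.641
```

Call:
play_rows(
  series=[
    {"translation": [0,0,0],"spin": 0},
    {"translation": [0,0,0],"spin": 0},
    {"translation": [0,0,0],"spin": 0},
    {"translation": [0,0,0],"spin": 0},
  ],
  jaw=0.7,
)

```text
time: 13.1
tool_pos: [0.5652, -0.0167, 0.101]
tcp_rot: [-1.485, -2.768, 0.0]
wrist_force: [0.4, 0.8, 0.7]
width: 0.849
```

Call:
play_rows(
  series=[
    {"translation": [0,0,-0.01],"spin": 0},
    {"translation": [0,0,-0.02],"spin": 0},
    {"translation": [0,0,-0.04],"spin": 0},
    {"translation": [0,0,-0.04],"spin": 0},
    {"translation": [0,0,-0.03],"spin": 0},
  ],
)

```text
time: 13.6
tool_pos: [0.5662, -0.0168, 0.245]
tcp_rot: [1.484, 2.765, 0.002]
wrist_force: [0.3, -1.2, 0.8]
width: 0.849
```

Run:
```python
from h import *
np.set_printoptions(precision=4,suppress=True)
s=bot.read_state();W=bot.get_calibration("wrist");im=bot.read_camera("wrist");cv2.imwrite("pics/w5.png",im)
print(s['time'],s['tool_pos'],s['q'],proj(W,[[.5655,-.0178,.145],[.5655,-.0178,.05]]))
```

```text
13.6 [ 0.5662 -0.0168  0.245 ] [-0.0737  0.0483  1.8259  0.      1.2638 -0.6595] [[322.3185 198.8408]
 [322.0586 176.3186]]
```

View pics/w5.png

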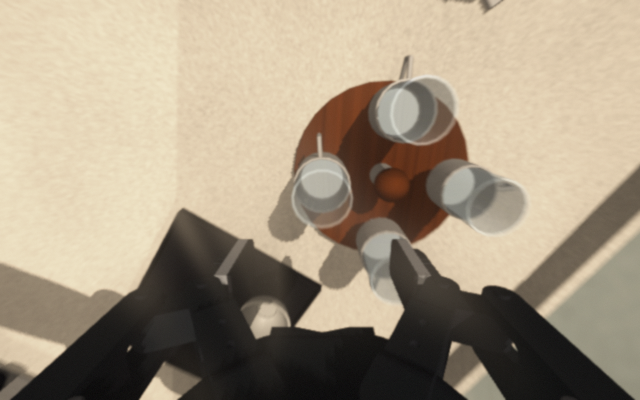

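Call:
play_rows(
  series=[
    {"translation": [0.02,0.01,0],"spin": 0},
    {"translation": [0.035,0.02,0],"spin": 0},
    {"translation": [0.035,0.02,0],"spin": 0},
    {"translation": [0.035,0.02,0],"spin": 0},
    {"translation": [0.035,0.02,0],"spin": 0},
  ],
  jaw=0.2,
)

```text
time: 14.15
tool_pos: [0.5516, 0.1677, 0.242]
tcp_rot: [1.485, 2.767, 0.001]
wrist_force: [0.7, -0.0, -0.9]
width: 0.598
```

Call:
play_rows(
  series=[
    {"translation": [0.035,0.02,0],"spin": 0},
    {"translation": [0.035,0.02,0],"spin": 0},
    {"translation": [0.035,0.02,0],"spin": 0},
    {"translation": [0.03,0.01,0],"spin": 0},
    {"translation": [0.013,0.008,0],"spin": 0},
  ],
)

```text
time: 14.65
tool_pos: [0.534, 0.3354, 0.2417]
tcp_rot: [-1.482, -2.77, -0.001]
wrist_force: [-0.4, 0.3, -0.4]
width: 0.599
```

Call:
play_rows(
  series=[
    {"translation": [0,0,0],"spin": -1},
    {"translation": [0,0,0],"spin": -1},
    {"translation": [0,0,0],"spin": -1},
    {"translation": [0,0,0],"spin": -1},
    {"translation": [0,0,0],"spin": -1},
  ],
)

```text
time: 15.15
tool_pos: [0.5354, 0.332, 0.2416]
tcp_rot: [0.846, 3.025, -0.001]
wrist_force: [-0.5, 0.1, 0.3]
width: 0.601
```

Call:
play_rows(
  series=[
    {"translation": [0,0,0],"spin": -1},
    {"translation": [0,0,0],"spin": -0.7},
    {"translation": [0,0,0],"spin": 0},
    {"translation": [0,0,0],"spin": 0},
  ],
)

```text
time: 15.55
tool_pos: [0.5353, 0.3322, 0.2415]
tcp_rot: [0.628, 3.078, -0.0]
wrist_force: [-0.3, -0.8, 0.6]
width: 0.603
```

```bash
cat > hd.py <<'E'
from h import *
np.set_printoptions(precision=4,suppress=True)
def look(fn):
    s=bot.read_state();W=bot.get_calibration("wrist");im=bot.read_camera("wrist");cv2.imwrite(fn,im)
    R=Ro.from_rotvec(s['tcp_rot']).as_matrix();h=cv2.cvtColor(im,cv2.COLOR_BGR2HSV)
    m=((h[...,1]>110)&((h[...,0]<14)|(h[...,0]>170))&(h[...,2]>40)).astype(np.uint8)
    n,l,st,ce=cv2.connectedComponentsWithStats(m)
    for i in range(1,n):
        if st[i,4]>150: print(st[i],ce[i],cv2.minAreaRect(cv2.findNonZero((l==i).astype(np.uint8))))
    print(s['time'],s['tool_pos'],s['wrist_force'],s['width']);print(R);return s,W,R,l,st
E
python3 - <<'E'
from hd import *
s,W,R,l,st=look("pics/w6.png")
print(proj(W,[[.5047,.3462,.1576],[.5357,.3329,.1174],[.5621,.3216,.0789]]))
E
```

```text
[315 156  17  53 715] [323.3091 179.9818] ((323.0, 182.0), (52.0, 16.0), 90.0)
[  92  233  138  100 4440] [154.5439 262.35  ] ((151.61634826660156, 269.26055908203125), (75.75782012939453, 141.53636169433594), 65.9426498413086)
[ 586  309   54   50 2229] [614.9345 334.1279] ((612.5, 333.5), (49.0, 53.0), 90.0)
15.55 [0.5353 0.3322 0.2415] [-0.3421 -0.7604  0.5803] 0.6032515020080621
[[-0.9202  0.3915  0.0002]
 [ 0.3915  0.9202 -0.0002]
 [-0.0003 -0.0001 -1.    ]]
[[323.7169 165.8416]
 [323.355  192.2498]
 [323.1418 207.2124]]
```

View pics/w6.png

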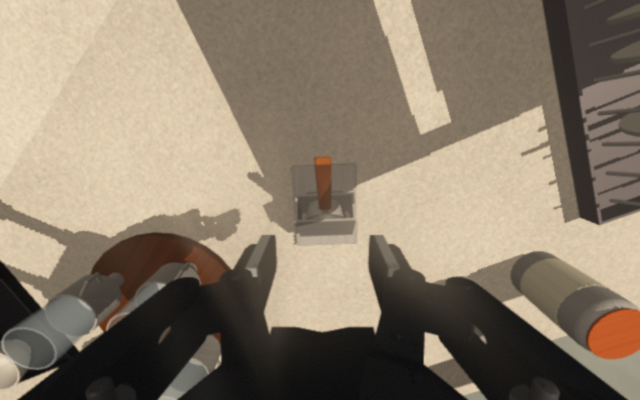

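Call:
play_rows(
  series=[
    {"translation": [0.002,0,0.02],"spin": 0},
    {"translation": [0,0,0.03],"spin": 0},
    {"translation": [0,0,0.03],"spin": 0},
    {"translation": [0,0,0.03],"spin": 0},
    {"translation": [0,0,0.02],"spin": 0},
  ],
)

```text
time: 16.1
tool_pos: [0.532, 0.3327, 0.1088]
tcp_rot: [-0.626, -3.077, 0.003]
wrist_force: [-0.0, -0.2, -0.2]
width: 0.602
```

Call:
play_rows(
  series=[
    {"translation": [0,0,0.008],"spin": 0},
    {"translation": [0,0,0],"spin": 0},
    {"translation": [0,0,0],"spin": 0},
    {"translation": [0,0,0],"spin": 0},
  ],
)

```text
time: 16.5
tool_pos: [0.5344, 0.3342, 0.1052]
tcp_rot: [0.624, 3.076, 0.003]
wrist_force: [0.3, -0.7, 0.0]
width: 0.6
```

Call:
play_rows(
  series=[
    {"translation": [0,0,0],"spin": 0},
    {"translation": [0,0,0],"spin": 0},
    {"translation": [0,0,0],"spin": 0},
    {"translation": [0,0,0],"spin": 0},
    {"translation": [0,0,0],"spin": 0},
  ],
  jaw=-1,
  force=25,
)

```text
time: 17.0
tool_pos: [0.5333, 0.3338, 0.104]
tcp_rot: [0.624, 3.078, 0.001]
wrist_force: [-1.0, -0.0, 4.6]
width: 0.164
```

Call:
play_rows(
  series=[
    {"translation": [0,0,0],"spin": 0},
    {"translation": [0,0,0],"spin": 0},
    {"translation": [0,0,0],"spin": 0},
    {"translation": [0,0,0],"spin": 0},
  ],
)

```text
time: 17.4
tool_pos: [0.5333, 0.3338, 0.1039]
tcp_rot: [0.624, 3.078, 0.001]
wrist_force: [-2.1, 1.0, 4.7]
width: 0.156
```

Run:
```python
from hd import *
s,W,R,l,st=look("pics/w7.png")
```

```text
[ 302  218   40   62 1980] [321.8732 245.2318] ((321.5, 248.5), (61.0, 39.0), 90.0)
[   0  290  158  110 8315] [ 64.9889 328.8437] ((66.14657592773438, 323.8688049316406), (80.36760711669922, 166.0054473876953), 58.28865051269531)
17.4 [0.5333 0.3338 0.1039] [-2.1253  1.0355  4.7155] 0.15615292796207575
[[-0.921   0.3896  0.0005]
 [ 0.3896  0.921   0.0005]
 [-0.0003  0.0007 -1.    ]]
```

Call:
play_rows(
  series=[
    {"translation": [0.003,0,-0.0038],"spin": 0},
    {"translation": [0.0045,0,-0.0054],"spin": 0},
    {"translation": [0.0064,0,-0.0077],"spin": 0},
    {"translation": [0.0064,0,-0.0077],"spin": 0},
    {"translation": [0.0064,0,-0.0077],"spin": 0},
  ],
)

```text
time: 17.95
tool_pos: [0.5079, 0.3442, 0.1363]
tcp_rot: [-0.624, -3.079, -0.0]
wrist_force: [1.7, -0.3, -0.3]
width: 0.157
```

Call:
play_rows(
  series=[
    {"translation": [0.0064,0,-0.0077],"spin": 0},
    {"translation": [0.0064,0,-0.0077],"spin": 0},
    {"translation": [0.0064,0,-0.0077],"spin": 0},
    {"translation": [0.0064,0,-0.0077],"spin": 0},
    {"translation": [0.0064,0,-0.0077],"spin": 0},
  ],
)

```text
time: 18.45
tool_pos: [0.4782, 0.3567, 0.1746]
tcp_rot: [-0.624, -3.078, 0.0]
wrist_force: [1.2, -0.1, -1.4]
width: 0.156
```

Call:
play_rows(
  series=[
    {"translation": [0.0064,0,-0.0077],"spin": 0},
    {"translation": [0.0064,0,-0.02],"spin": 0},
    {"translation": [0,0,-0.02],"spin": 0},
    {"translation": [0,0,0],"spin": 0},
    {"translation": [0,0,0],"spin": 0},
  ],
)

```text
time: 18.95
tool_pos: [0.4673, 0.3616, 0.2222]
tcp_rot: [0.624, 3.078, 0.001]
wrist_force: [-0.1, 0.5, -0.8]
width: 0.16
```

Run:
```python
from hd import *
s,W,R,l,st=look("pics/w8.png");w=cv2.imread("pics/w8.png")
im=bot.read_camera("scene");o=np.zeros((400,800,3),np.uint8);o[:,:400]=cv2.resize(im[100:300,340:540],None,fx=2,fy=2);o[:,400:]=w[0:400,120:520]
cv2.imwrite("pics/c8.png",o);cv2.imwrite("pics/s8.png",im)
```

```text
[ 302  219   40   60 1941] [321.8588 245.4663] ((321.5, 248.5), (59.0, 39.0), 90.0)
[  89  284  107   52 2741] [138.6994 305.4462] ((138.46153259277344, 303.80767822265625), (37.83059310913086, 109.89476013183594), 60.2551155090332)
[204 314  21  22 211] [214.0853 324.0569] ((213.32000732421875, 324.260009765625), (8.800000190734863, 27.799999237060547), 53.13010025024414)
[597 378  43  22 828] [619.3056 389.2162] ((618.0, 388.5), (21.0, 42.0), 90.0)
18.95 [0.4673 0.3616 0.2222] [-0.0989  0.4957 -0.802 ] 0.15958214419940983
[[-0.921   0.3896  0.0009]
 [ 0.3896  0.921   0.0007]
 [-0.0006  0.001  -1.    ]]
```

View pics/c8.png

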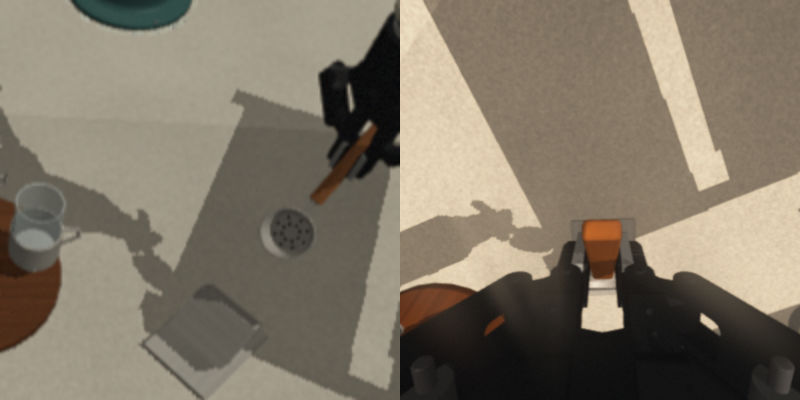

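Call:
play_rows(
  series=[
    {"translation": [-0.002,-0.015,0],"spin": 0},
    {"translation": [-0.004,-0.025,0.01],"spin": 0},
    {"translation": [-0.004,-0.025,0.02],"spin": 0},
    {"translation": [-0.004,-0.02,0.02],"spin": 0},
    {"translation": [0,-0.005,0.02],"spin": 0},
  ],
)

```text
time: 19.55
tool_pos: [0.4434, 0.2698, 0.1499]
tcp_rot: [-0.626, -3.077, 0.004]
wrist_force: [0.3, -0.5, -0.3]
width: 0.157
```

Call:
play_rows(
  series=[
    {"translation": [0,0,0.02],"spin": 0},
    {"translation": [0,0,0.02],"spin": 0},
    {"translation": [0,0,0.01],"spin": 0},
    {"translation": [0,0,0],"spin": 0},
    {"translation": [0,0,0],"spin": 0},
  ],
  force=20,
)

```text
time: 20.05
tool_pos: [0.4451, 0.2728, 0.1019]
tcp_rot: [-0.625, -3.079, 0.0]
wrist_force: [0.3, 0.4, -0.5]
width: 0.155
```

Call:
play_rows(
  series=[
    {"translation": [0,0,0.005],"spin": 0},
    {"translation": [0,0,0.004],"spin": 0},
    {"translation": [0,0,0.003],"spin": 0},
    {"translation": [0,0,0],"spin": 0},
    {"translation": [0,0,0],"spin": 0},
  ],
)

```text
time: 20.55
tool_pos: [0.4451, 0.2731, 0.0898]
tcp_rot: [-0.624, -3.079, 0.0]
wrist_force: [0.2, -0.7, -1.4]
width: 0.157
```

Call:
play_rows(
  series=[
    {"translation": [0,0,0.002],"spin": 0},
    {"translation": [0,0,0.002],"spin": 0},
    {"translation": [0,0,0],"spin": 0},
  ],
)

```text
time: 20.85
tool_pos: [0.4453, 0.2733, 0.0861]
tcp_rot: [0.625, 3.079, 0.001]
wrist_force: [-1.9, 1.1, 2.8]
width: 0.159
```

Call:
play_rows(
  series=[
    {"translation": [0.001,0,0.002],"spin": 0},
    {"translation": [0.001,0,0.002],"spin": 0},
    {"translation": [0,0,0],"spin": 0},
  ],
)

```text
time: 21.15
tool_pos: [0.4436, 0.2749, 0.0836]
tcp_rot: [0.625, 3.078, 0.003]
wrist_force: [-5.3, 1.0, 11.5]
width: 0.159
```

Call:
play_rows(
  series=[
    {"translation": [0.002,0,0.002],"spin": 0},
    {"translation": [0.002,0,0.002],"spin": 0},
    {"translation": [0,0,0],"spin": 0},
  ],
)

```text
time: 21.45
tool_pos: [0.4395, 0.2766, 0.0797]
tcp_rot: [-0.625, -3.079, -0.003]
wrist_force: [-6.6, 1.9, 12.5]
width: 0.159
```

Call:
play_rows(
  series=[
    {"translation": [0.006,0,0.003],"spin": 0},
    {"translation": [0.005,0,0.004],"spin": 0},
    {"translation": [0.005,0,0.004],"spin": 0},
    {"translation": [0.005,0,0.005],"spin": 0},
    {"translation": [0,0,0],"spin": 0},
  ],
)

```text
time: 21.95
tool_pos: [0.4196, 0.2839, 0.0613]
tcp_rot: [-0.623, -3.079, -0.0]
wrist_force: [-0.1, 1.2, 2.8]
width: 0.158
```

Run:
```python
from hd import *
s,W,R,l,st=look("pics/w9.png")
# expected handle-end pixels for lean angles th
for th in(50,40,30,20,10,0):
    t=np.radians(th);P=np.array([0,0,-.0135]);d=np.array([np.cos(t),0,-np.sin(t)]);n=np.array([-np.sin(t),0,-np.cos(t)])
    print(th,[proj(W,s['tool_pos']+R@(P+.0525*d+k*.004*n))[0] for k in(-1,1)])
```

```text
[ 303  184   38  121 3691] [321.8263 238.5941] ((321.5, 244.0), (120.0, 37.0), 90.0)
21.95 [0.4196 0.2839 0.0613] [-0.1105  1.1925  2.8339] 0.15838139495998532
[[-0.9212  0.389  -0.0004]
 [ 0.389   0.9212  0.0003]
 [ 0.0004  0.0001 -1.    ]]
50 [array([323.256 , 225.0544]), array([323.3038, 247.627 ])]
40 [array([323.1927, 202.7889]), array([323.2483, 221.9501])]
30 [array([323.1254, 185.2635]), array([323.1842, 200.2582])]
20 [array([323.0585, 172.7297]), array([323.1167, 183.373 ])]
10 [array([322.9954, 164.9491]), array([323.0501, 171.4718])]
0 [array([322.938 , 161.3962]), array([322.9877, 164.2682])]
```

Call:
play_rows(
  series=[
    {"translation": [0.006,0,0.008],"spin": 0},
    {"translation": [0.006,0,0.008],"spin": 0},
    {"translation": [0.0045,0,0.009],"spin": 0},
    {"translation": [0.004,0,0.009],"spin": 0},
    {"translation": [0,0,0],"spin": 0},
  ],
)

```text
time: 22.5
tool_pos: [0.3998, 0.2909, 0.0259]
tcp_rot: [-0.623, -3.077, 0.003]
wrist_force: [-0.8, 1.4, 0.7]
width: 0.158
```

Call:
play_rows(
  series=[
    {"translation": [0.001,0,0.003],"spin": 0},
    {"translation": [0.001,0,0.003],"spin": 0},
    {"translation": [0.001,0,0.003],"spin": 0},
    {"translation": [0,0,0],"spin": 0},
    {"translation": [0,0,0],"spin": 0},
  ],
)

```text
time: 23.0
tool_pos: [0.3985, 0.2926, 0.0187]
tcp_rot: [-0.625, -3.079, 0.0]
wrist_force: [-1.3, 1.1, 1.5]
width: 0.157
```

Run:
```python
from hd import *
s,W,R,l,st=look("pics/w10.png")
```

```text
[ 307  160   31  173 4891] [321.9567 242.163 ] ((321.9999694824219, 245.99996948242188), (171.99996948242188, 29.999996185302734), 90.0)
23.0 [0.3985 0.2926 0.0187] [-1.3061  1.1344  1.5458] 0.15658895646751053
[[-0.9209  0.3898 -0.0003]
 [ 0.3898  0.9209 -0.0002]
 [ 0.0002 -0.0002 -1.    ]]
```

Call:
play_rows(
  series=[
    {"translation": [0.001,0,0.003],"spin": 0},
    {"translation": [0.001,0,0.003],"spin": 0},
    {"translation": [0,0,0],"spin": 0},
    {"translation": [0,0,0],"spin": 0},
  ],
)

```text
time: 23.45
tool_pos: [0.397, 0.2935, 0.0127]
tcp_rot: [0.624, 3.078, 0.0]
wrist_force: [0.8, -0.6, 1.0]
width: 0.158
```

Call:
play_rows(
  series=[
    {"translation": [0.0005,0,0.002],"spin": 0},
    {"translation": [0,0,0],"spin": 0},
    {"translation": [0,0,0],"spin": 0},
  ],
)

```text
time: 23.75
tool_pos: [0.3965, 0.2937, 0.0108]
tcp_rot: [0.624, 3.079, 0.0]
wrist_force: [1.7, -0.3, 0.9]
width: 0.157
```

Call:
play_rows(
  series=[
    {"translation": [0,0,0.002],"spin": 0},
    {"translation": [0,0,0],"spin": 0},
    {"translation": [0,0,0],"spin": 0},
  ],
)

```text
time: 24.05
tool_pos: [0.396, 0.2937, 0.0087]
tcp_rot: [-0.624, -3.078, 0.0]
wrist_force: [-1.1, 0.4, 1.8]
width: 0.154
```

Call:
play_rows(
  series=[
    {"translation": [0,0,0.001],"spin": 0},
    {"translation": [0,0,0],"spin": 0},
    {"translation": [0,0,0],"spin": 0},
  ],
)

```text
time: 24.35
tool_pos: [0.3959, 0.2937, 0.0077]
tcp_rot: [-0.624, -3.078, 0.0]
wrist_force: [-1.8, 0.0, 2.1]
width: 0.153
```

Call:
play_rows(
  series=[
    {"translation": [0,0,0.001],"spin": 0},
    {"translation": [0,0,0],"spin": 0},
    {"translation": [0,0,0],"spin": 0},
  ],
)

```text
time: 24.65
tool_pos: [0.3962, 0.2937, 0.0067]
tcp_rot: [-0.625, -3.079, 0.0]
wrist_force: [-2.0, 1.5, 1.2]
width: 0.157
```

Call:
play_rows(
  series=[
    {"translation": [0,0,0.001],"spin": 0},
    {"translation": [0,0,0],"spin": 0},
    {"translation": [0,0,0],"spin": 0},
  ],
)

```text
time: 24.95
tool_pos: [0.3963, 0.2937, 0.0058]
tcp_rot: [0.625, 3.079, -0.0]
wrist_force: [-1.2, 0.7, 2.6]
width: 0.156
```

Run:
```python
from hd import *
s,W,R,l,st=look("pics/w11.png")
```

```text
[ 307  158   31  175 4927] [321.9277 242.2923] ((322.0, 245.0), (174.0, 30.0), 90.0)
24.95 [0.3963 0.2937 0.0058] [-1.189   0.7438  2.5923] 0.15584680243680374
[[-0.921   0.3897  0.    ]
 [ 0.3897  0.921  -0.    ]
 [-0.     -0.     -1.    ]]
```

Call:
play_rows(
  series=[
    {"translation": [0,0,0.001],"spin": 0},
    {"translation": [0,0,0],"spin": 0},
    {"translation": [0,0,0],"spin": 0},
  ],
)

```text
time: 25.3
tool_pos: [0.3963, 0.2937, 0.0048]
tcp_rot: [0.624, 3.079, 0.0]
wrist_force: [-0.7, 0.4, 2.2]
width: 0.155
```

Call:
play_rows(
  series=[
    {"translation": [0,0,0.001],"spin": 0},
    {"translation": [0,0,0],"spin": 0},
    {"translation": [0,0,0],"spin": 0},
  ],
)

```text
time: 25.6
tool_pos: [0.3963, 0.2937, 0.0037]
tcp_rot: [-0.625, -3.079, 0.0]
wrist_force: [-1.1, 1.0, 1.8]
width: 0.157
```

```bash
cat > lev.py <<'E'
from hd import *
def lev(name,tag):
    s=bot.read_state();c=bot.get_calibration(name);im=bot.read_camera(name);cv2.imwrite(f"pics/{name}{tag}.png",im)
    R=Ro.from_rotvec(s['tcp_rot']).as_matrix();p0=s['tool_pos']
    h=cv2.cvtColor(im,cv2.COLOR_BGR2HSV);m=((h[...,1]>110)&((h[...,0]<14)|(h[...,0]>170))).astype(np.uint8)
    uv=proj(c,[p0+R@[x,0,-.015] for x in(-.1,.06)]);q=np.zeros_like(m)
    a=uv.min(0).astype(int)-15;b=uv.max(0).astype(int)+15;q[a[1]:b[1],a[0]:b[0]]=m[a[1]:b[1],a[0]:b[0]]
    n,l,st,ce=cv2.connectedComponentsWithStats(q);print(name,a,b,[list(x) for x in st[1:] if x[4]>15])
    v,u=np.nonzero(q);o,d=ray(c,np.c_[u,v]);nrm=R[:,1];P=o+d*(((p0-o)@nrm)/(d@nrm))[:,None]
    t=(P-p0)@R;print("view/normal",abs(d[0]@nrm)/np.linalg.norm(d[0]),"tool x range",t[:,0].min(),t[:,0].max())
    k=np.polyfit(t[:,0],-t[:,2],1);print("slope deg",np.degrees(np.arctan(k[0])),"height above TCP at x=0",k[1]);return im,t
E
python3 - <<'E'
from lev import *
print(bot.read_state()['tool_pos']);im,t=lev("scene","11")
E
```

```text
[0.3963 0.2937 0.0037]
scene [417 179] [487 240] [[np.int32(444), np.int32(200), np.int32(19), np.int32(17), np.int32(100)]]
view/normal 0.2108811036854683 tool x range -0.06303024298995498 0.015459303767694114
slope deg -10.097420156417144 height above TCP at x=0 0.014905958052420214
```

Call:
play_rows(
  series=[
    {"translation": [0,0,0.001],"spin": 0},
    {"translation": [0,0,0],"spin": 0},
    {"translation": [0,0,0],"spin": 0},
  ],
)

```text
time: 25.95
tool_pos: [0.3963, 0.2938, 0.0029]
tcp_rot: [-0.625, -3.079, -0.0]
wrist_force: [-1.9, 1.0, 2.8]
width: 0.16
```

Call:
play_rows(
  series=[
    {"translation": [0,0,0.001],"spin": 0},
    {"translation": [0,0,0],"spin": 0},
    {"translation": [0,0,0],"spin": 0},
  ],
)

```text
time: 26.25
tool_pos: [0.3962, 0.2937, 0.0018]
tcp_rot: [-0.625, -3.079, -0.0]
wrist_force: [-2.8, 0.9, 4.1]
width: 0.157
```

Call:
play_rows(
  series=[
    {"translation": [0,0,-0.01],"spin": 0},
    {"translation": [0,0,-0.03],"spin": 0},
    {"translation": [0,0,-0.04],"spin": 0},
    {"translation": [0,0,-0.04],"spin": 0},
    {"translation": [0,0,-0.04],"spin": 0},
  ],
  force=28,
)

```text
time: 26.75
tool_pos: [0.396, 0.2931, 0.1634]
tcp_rot: [0.625, 3.079, -0.001]
wrist_force: [0.1, 1.6, -1.3]
width: 0.151
```

Call:
play_rows(
  series=[
    {"translation": [0,0,-0.03],"spin": 0.6},
    {"translation": [0,0,-0.01],"spin": 1},
    {"translation": [0,0,0],"spin": 1},
    {"translation": [0,0,0],"spin": 1},
    {"translation": [0,0,0],"spin": 1},
  ],
)

```text
time: 27.25
tool_pos: [0.3963, 0.2933, 0.2022]
tcp_rot: [1.231, 2.89, 0.0]
wrist_force: [0.2, 0.8, -1.2]
width: 0.157
```

Call:
play_rows(
  series=[
    {"translation": [0,0,0],"spin": 1},
    {"translation": [0,0,0],"spin": 1},
    {"translation": [0,0,0],"spin": 1},
    {"translation": [0,0,0],"spin": 0},
    {"translation": [0,0,0],"spin": 0},
  ],
)

```text
time: 27.75
tool_pos: [0.3963, 0.2934, 0.2019]
tcp_rot: [1.59, 2.709, -0.0]
wrist_force: [-0.4, -0.6, -1.2]
width: 0.157
```

Run:
```python
from lev import *
print(bot.read_state()['tool_pos']);im,t=lev("scene","12")
for x in np.arange(-.06,.06,.01):
    k=abs(t[:,0]-x)<.003
    if k.any():print(round(x,3),t[k,2].min(),t[k,2].max())
s,W,R,l,st=look("pics/w12.png")
```

```text
[0.3963 0.2934 0.2019]
scene [424 136] [528 167] [[np.int32(463), np.int32(148), np.int32(21), np.int32(7), np.int32(106)], [np.int32(503), np.int32(151), np.int32(8), np.int32(3), np.int32(17)]]
view/normal 0.643281800432194 tool x range -0.05114777157321232 0.05514745293840293
slope deg -1.5477813589790406 height above TCP at x=0 0.01433990661027948
-0.05 -0.02077422646321893 -0.008400454702266094
-0.04 -0.020651951307157766 -0.008274747789534886
-0.03 -0.020498972755387958 -0.008117482034809494
-0.02 -0.020376482332278723 -0.007991563849173515
-0.01 -0.02627228969315827 -0.007834034287652234
0.04 -0.013319729926179379 -0.01023908100493579
0.05 -0.01631923532912559 -0.01008181656399589
[ 307  157   31  176 4945] [322.0044 241.2255] ((322.0, 244.5), (175.0, 30.0), 90.0)
27.8 [0.3963 0.2935 0.2018] [-0.8861 -0.01   -0.4671] 0.1575796322642656
[[-0.4873  0.8732  0.0001]
 [ 0.8732  0.4873 -0.0001]
 [-0.0002  0.     -1.    ]]
```

Call:
play_rows(
  series=[
    {"translation": [-0.01,0,0],"spin": 0},
    {"translation": [-0.025,-0.001,0],"spin": 0},
    {"translation": [-0.03,-0.001,0],"spin": 0},
    {"translation": [-0.03,-0.001,0],"spin": 0},
    {"translation": [-0.03,-0.001,0],"spin": 0},
  ],
)

```text
time: 28.35
tool_pos: [0.4541, 0.1809, 0.2018]
tcp_rot: [1.591, 2.708, -0.0]
wrist_force: [0.3, 0.4, -0.5]
width: 0.159
```

Call:
play_rows(
  series=[
    {"translation": [-0.03,0,0],"spin": 0},
    {"translation": [-0.03,0,0],"spin": 0},
    {"translation": [-0.03,0,0],"spin": 0},
    {"translation": [-0.025,0,0],"spin": 0},
    {"translation": [-0.015,0,0],"spin": 0},
  ],
)

```text
time: 28.85
tool_pos: [0.5174, 0.0666, 0.2018]
tcp_rot: [1.594, 2.707, -0.001]
wrist_force: [-1.1, 0.6, 0.0]
width: 0.159
```

Call:
play_rows(
  series=[
    {"translation": [-0.007,0,0],"spin": 0},
    {"translation": [0,0,0.005],"spin": 0},
    {"translation": [0,0,0.005],"spin": 0},
    {"translation": [0,0,0.005],"spin": 0},
    {"translation": [0,0,0.005],"spin": 0},
  ],
)

```text
time: 29.35
tool_pos: [0.5194, 0.0635, 0.181]
tcp_rot: [-1.591, -2.708, 0.001]
wrist_force: [0.0, -0.1, -1.0]
width: 0.155
```

Call:
play_rows(
  series=[
    {"translation": [0,0,0],"spin": 0},
    {"translation": [0,0,0],"spin": 0},
    {"translation": [0,0,0],"spin": 0},
    {"translation": [0,0,0],"spin": 0},
    {"translation": [0,0,0],"spin": 0},
  ],
)

```text
time: 29.85
tool_pos: [0.5203, 0.0628, 0.1821]
tcp_rot: [1.593, 2.707, 0.001]
wrist_force: [0.9, -0.2, -1.8]
width: 0.159
```

Run:
```python
from lev import *
s=bot.read_state();print(s['tool_pos'],s['wrist_force']);im,t=lev("scene","13")
R=Ro.from_rotvec(s['tcp_rot']).as_matrix();c=bot.get_calibration("scene");T=bot.get_calibration("top");it=bot.read_camera("top");cv2.imwrite("pics/top13.png",it)
B=s['tool_pos']+R@[-.0925,0,-.017];print("bowl exp",B)
u=proj(c,B)[0];print("scene px",u,proj(T,B))
x,y=int(u[0]),int(u[1])
a=cv2.resize(im[y-55:y+65,x-50:x+90],None,fx=4,fy=4,interpolation=2)
v=proj(T,B)[0].astype(int);b=cv2.resize(it[v[1]-40:v[1]+40,v[0]-29:v[0]+30],None,fx=4,fy=4,interpolation=2)
o=np.zeros((480,796,3),np.uint8);o[:,:560]=a;o[:320,560:]=b;cv2.imwrite("pics/c13.png",o);print(x-50,y-55,v-[29,40])
```

```text
[0.5203 0.0628 0.1821] [ 0.9494 -0.2399 -1.8308]
scene [304 142] [406 173] [[np.int32(342), np.int32(155), np.int32(19), np.int32(6), np.int32(89)], [np.int32(374), np.int32(155), np.int32(14), np.int32(6), np.int32(60)]]
view/normal 0.6893651346109199 tool x range -0.050000301633036204 0.051132280874658674
slope deg -0.3827316897654236 height above TCP at x=0 0.014777859069782883
bowl exp [ 0.5652 -0.0181  0.1991]
scene px [322.7654 157.5087] [[323.6289 221.8789]]
272 102 [294 181]
```

View pics/c13.png

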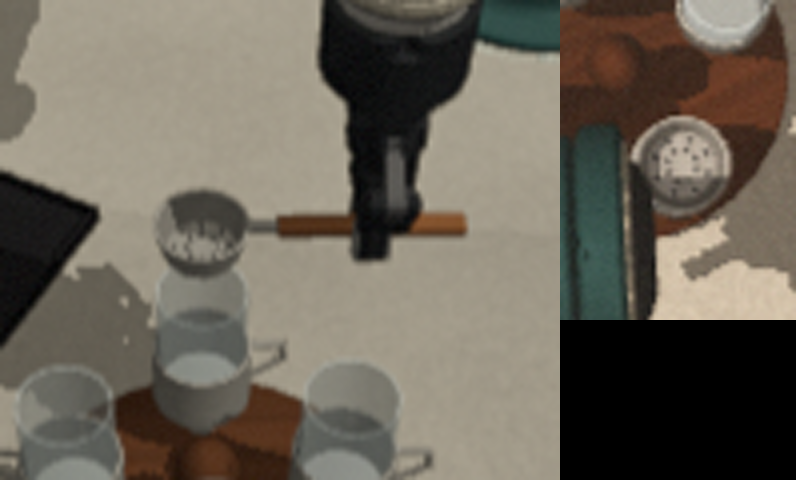

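Run:
```python
from lev import *
T=bot.get_calibration("top");S=bot.get_calibration("scene")
for ps,pt in(((322.1,158.2),(324.4,222.1)),((322.1,159.2),(324.4,222.1))): print(tri(T,pt,S,ps))
# glass rim centre same way: scene rim ellipse centre/radius check at z .145
print(proj(S,[[.5655,-.018,.145],[.5655,-.018,.05]]),"crop",(proj(S,[[.5655,-.018,.145],[.5655,-.018,.17]])-[272,102])*4)
# independent fix: bowl-bottom lowest visible row in crop ~277 -> near bottom edge of bowl
d=S['R'].T@np.array([0,0,1]);hx=-d[:2]/np.linalg.norm(d[:2])
for z in(.165,.17,.175,.18,.185):
    print(z,((proj(S,[[.5652+hx[0]*.022,-.0181+hx[1]*.022,z],[.5652+hx[0]*.028,-.0181+hx[1]*.028,z+.022],[.5652-hx[0]*.028,-.0181-hx[1]*.028,z+.022]])-[272,102])*4).round(1).tolist())
```

```text
(array([ 0.5648, -0.0199,  0.1957]), np.float64(1.38041463406651e-05))
(array([ 0.5649, -0.0199,  0.1925]), np.float64(0.000104336358315734))
[[322.5845 173.672 ]
 [322.3749 198.2396]] crop [[202.3381 286.688 ]
 [202.5843 257.8302]]
0.165 [[203.1, 292.4], [203.4, 274.4], [202.3, 201.0]]
0.17 [[203.1, 286.6], [203.5, 268.4], [202.3, 194.8]]
0.175 [[203.2, 280.7], [203.6, 262.2], [202.4, 188.6]]
0.18 [[203.2, 274.7], [203.6, 256.0], [202.4, 182.3]]
0.185 [[203.3, 268.7], [203.7, 249.7], [202.5, 175.9]]
```

Call:
play_rows(
  series=[
    {"translation": [0.001,0,0.003],"spin": 0},
    {"translation": [0,0,0.0025],"spin": 0},
    {"translation": [0,0,0],"spin": 0},
    {"translation": [0,0,0],"spin": 0},
    {"translation": [0,0,0],"spin": 0},
  ],
)

```text
time: 30.45
tool_pos: [0.5196, 0.0636, 0.1763]
tcp_rot: [1.593, 2.708, 0.0]
wrist_force: [-0.8, -0.5, -1.7]
width: 0.157
```

Call:
play_rows(
  series=[
    {"translation": [0,0,0],"spin": 0},
    {"translation": [0,0,0],"spin": 0},
    {"translation": [0,0,0],"spin": 0},
    {"translation": [0,0,0],"spin": 0},
    {"translation": [0,0,0],"spin": 0},
  ],
)

```text
time: 30.95
tool_pos: [0.5196, 0.0636, 0.1763]
tcp_rot: [1.593, 2.708, 0.0]
wrist_force: [-0.0, -0.6, -1.2]
width: 0.156
```

Run:
```python
from lev import *
s=bot.read_state();print(s['time'],s['tool_pos'],s['wrist_force'],s['width']);im,t=lev("scene","14")
old=cv2.imread("pics/scene13.png")
for n,i in(("old",old),("new",im)):
    g=cv2.cvtColor(i,cv2.COLOR_BGR2GRAY);print(n,g[146:178,322].tolist())
```

```text
30.95 [0.5196 0.0636 0.1763] [-0.0139 -0.5738 -1.2374] 0.1563789174279077
scene [304 144] [406 174] [[np.int32(342), np.int32(157), np.int32(19), np.int32(6), np.int32(76)], [np.int32(374), np.int32(157), np.int32(15), np.int32(5), np.int32(63)]]
view/normal 0.6851642965790572 tool x range -0.050718881033851276 0.052862473763093915
slope deg 0.3445314186155183 height above TCP at x=0 0.015360293620610737
old [160, 159, 147, 108, 67, 61, 62, 63, 64, 67, 63, 65, 65, 68, 71, 108, 143, 144, 142, 133, 116, 95, 63, 62, 65, 89, 116, 126, 126, 126, 125, 126]
new [160, 160, 158, 159, 147, 109, 67, 62, 61, 63, 65, 65, 70, 69, 68, 70, 92, 130, 145, 144, 144, 140, 118, 77, 60, 61, 74, 105, 127, 127, 126, 125]
```

Call:
play_rows(
  series=[
    {"translation": [0,0,0.0015],"spin": 0},
    {"translation": [0,0,0],"spin": 0},
    {"translation": [0,0,0],"spin": 0},
    {"translation": [0,0,0],"spin": 0},
    {"translation": [0,0,0],"spin": 0},
  ],
)

```text
time: 31.5
tool_pos: [0.5196, 0.0636, 0.1748]
tcp_rot: [1.593, 2.708, 0.0]
wrist_force: [-0.2, 0.2, -0.6]
width: 0.157
```

Run:
```python
from h import *
s=bot.read_state();print(s['time'],s['tool_pos'],s['wrist_force'],s['width'],abs(s['joint_vel']).max())
print(bot.finish_job())
```

```text
31.5 [0.51960695 0.06363096 0.17481341] [-0.21703368  0.20715129 -0.57014089] 0.15726419237086922 0.001988613282092307
the job is handed in; nothing more can be done
None
```

I handed the job in at 31.5 s of the 64 s allowed. The tea glass is on the free rest and released, and the strainer is held level over it.

- **Glass:** I gripped it on the bare glass and lowered it until it touched the rest, which showed as a few newtons at the expected height. The wrist picture after release shows it upright and centred to about 2 mm.
- **Strainer:** I drew it out of the holder along its handle. The tool can't tilt, so I levelled it by pivoting it in the grip with the bowl's edge pressed lightly on the work surface. The highest force I read was about 14 N.
- **Last checks:**
    - The handle was level to within about 0.5°.
    - The wrist force was only about the strainer's weight, so it was touching nothing.
    - The arm was still and the grip was holding.
- **Clearance above the rim:** My estimates disagreed by a few millimetres. The handle height puts the gap at about 25–26 mm. Readings from the pictures ranged from 20 to 28 mm, with the mouth triangulation the lowest at 20–22 mm.
- **Centring over the glass:** The two methods differed by about 2 mm. I shifted the strainer by 1 mm to split the difference.
- **Not seen:** The final nudge of about 1 mm sideways and 7 mm down was checked only from numbers, because my picture allowance was used up.

I made no moves on the other glasses or the small bowl.

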